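# Clamp a blank in the dowel drilling jig and hold it

## Robot

A 7-joint arm with a two-finger parallel gripper is mounted at the origin on a cart in front of the work surface, level with it; the furniture and walls round the work are solid. World frame = base frame: x ahead of the robot, y to its left, z up, the work surface at z = 0. Lengths are in m, angles in rad, forces in N, time in s.
With the tool pointing down it reaches from about 0.4 to 0.85 m from the base axis. Payload 10.4 kg.
Tool frame: the origin (TCP) lies on the centre line of the jaws, within the pads' length; the fingertips stand 11 mm ahead of it and the grasp point (between the pads) lies 8 mm behind it (tip_reach is the distance from the TCP to the fingertips, in m); z points along the fingers, y is the line along which they close (so a half turn about z gives the same grasp; the last joint's range is limited). The gripper opens to 85 mm and grips with 20 to 120 N. Pads are 22 mm wide; open, the fingers measure 114 mm over their backs; the gripper's body (76 mm by 85 mm) begins 54 mm behind the grasp point. The pads swing forward as they close: fully open they stand 13 mm farther back than shut.
Start: joints at [-1.182, 0.332, -0.065, 1.46, 0.022, 1.35, -0.088], TCP at [0.25, 0.573, 0.242] pointing down, gripper open.
Joint ranges: [-2.6, 2.6], [-0.5, 2.12], [-1.47, 1.34], [0.16, 2.42], [-1.27, 4.41], [0.06, 2.06], [-2.6, 2.6]. Speed limits (rad/s): [2.22, 2.22, 2.79, 2.79, 3.14, 3.14, 3.14].

## Interface

Orientations are given as a unit quaternion [x, y, z, w].
In Python, from workcell import get_obs, camera, hand_in, tip_reach gives the robot as it stands. The module is installed in compiled form; this text tells all that it offers.
- The arm moves only by the tool move_arm, never from a script. Its argument "plan" is a list of rows, each an object with "delta_pos": the shift along the tool's x, y, z in m, a list of three; "turn": the turn, a rotation vector about the tool's x, y, z in rad, a list of three; "fingers": the closure, from 0 (fully open) to 1 (shut). A call has 1 to 12 rows; each row is the pose to reach, as a shift and turn from the pose commanded when the call began, along the tool's axes at that moment; what a row does not reach only later rows make up. A row lasts 1/8 s, in which the tool goes at most 62.5 mm and 10.7 degrees, less where a joint would pass 70% of its speed; a pose out of reach is approached as far as the arm can. A call with a gripper value outside its range is refused whole. The fingers move at their own pace and stop on an object; "force" is the grip in N (left out, the last holds). Time passes only in rows, so rows that repeat a pose let the fingers close. It gives the time, the measured TCP pose, the force, the opening and the grip force at its end, in the units of the state.
- get_obs(): the state, without advancing time (a new reading comes with each control period).
- camera(name): name is "side" or "top"; returns a dict with "color" (384x512x3 uint8, red, green, blue), "range_z" (384x512 float32, m along the optical axis (not along the pixel's ray), 0 where there is no reading), "fx", "fy", "cx", "cy" (pixels), "R" (3x3) and "t" (3): a world point X has camera coordinates R X + t. Camera axes: x right, y down, z forward; pixel columns grow to the right and rows downward; lengths in m; the calibration is good to about 2 mm. A picture is of the moment at which its call begins.
- hand_in(): hands the job in; it is judged then, once.
The state is a dict: "clock": time; "joint_pos": joint angles; "joint_velocities": joint speeds; "tau": joint torques, N m; "position": TCP position; "ee_rot": TCP orientation; "ft_force": force on the tool from outside, world axes, zero at the start; "torque": the same for the moment, N m; "grip_width": opening from 0.0 (shut) to 1.0 (fully open); "grasp_force": force on a finger pad.
Only numpy, scipy, OpenCV 4.12 (cv2) and the standard library are available. Lean on these libraries where they do the work, as an engineer would, in place of code of your own. Each camera call takes 0.05 s, during which the arm holds its last target. There are 200 camera calls.

## Task

Take the pale birch blank out of the blue bin, lay it flat and lengthwise on the raised bed of the drilling jig, between the clamp's pressure foot and the bush block with the two steel pins, and let go of it. Then pump the clamp's orange trigger towards its black handle, letting it spring back between squeezes, until the foot has pushed the blank squarely home against the bush block and the sprung foot is pressed about half way into its sleeve, never more than three quarters of the way in. Finish while still holding the trigger squeezed like that, so that the blank stays clamped for drilling; do not knock over the glue bottle.

Things in the scene. Friction and masses are not known exactly. Their poses are not given: they have to be found in the camera images.
- blank: pale birch blank, a flat board 50 x 90 x 16 mm, 45 g, loose in the bin. Origin: centre of its underside; y along its 90 mm length, z up.
- bin: small shallow blue open bin, 150 x 150 x 50 mm outside, walls and floor 4 mm, fixed. Origin: centre of its underside. Only the blank lies in it, its length roughly along the bin's y.
- jig: dowel drilling jig, fixed to the bench. Plywood base 90 (x) x 280 (y) x 18 mm. Origin at bench height on the clamp's centre line (x = 0); z up. The clamp works along y, pushing towards -y. A wooden bed 36 mm wide, top at z = 38 mm, runs on the centre line from y = -135 to +45 mm; the blank lies on it, its length along y.
- stop_face (a point): point on the bed's centre line at the face of the bush block (jig x = 0, y = -135, z = 38 mm, the bed's top), axes as the jig's. A blank that is home has its origin 45 mm from here along +y. The wooden bush block behind this face is 20 mm thick, 88 mm wide, top at jig z = 70 mm.
- pins (a point): midway between two upright steel pins that centre the blank's end: 10 mm thick, at jig x = +-31.5 mm, y = -119 mm (53 mm clear between them), tops at jig z = 50 mm. This point: jig x = 0, y = -119, z = 38 mm.
- handle_grip (a point): centre of the clamp's fixed black handle at gripping height (jig x = 0, y = 104, z = 136 mm), axes as the jig's. Handle 22 mm thick (y), 26 wide (x), top at z = 152 mm. Below it stands the steel clamp housing, y = 52 to 120 mm, 30 mm wide, top at z = 100 mm. The toothed bar runs through that at z = 46 mm and sticks out behind, to y = 182 mm at most.
- trigger: orange trigger on the handle's -y side, 18 mm wide, 10 thick, top at jig z = 145 mm, front there at jig y = 54 mm. Origin: its hinge pin (jig x = 0, y = 78, z = 83 mm); axes as the jig's when released. Squeezing turns its upper part towards the handle (+y) by 0.40 rad at most, to a stop; it springs back when let go. Takes 3 to 4 N idle, about 20 N with the blank clamped.
- trigger_grip (a point): point on the trigger's front face 53 mm above the hinge (jig z = 136 mm); moves with it. Jig y = 56 mm released, 78 mm fully squeezed, so trigger and handle together measure 59 mm released, 37 mm squeezed. A pawl drives the bar 0.5 mm per mm of finger travel, 9.6 mm (two teeth) a full squeeze; after a release up to 5 mm of bar travel can be lost before it bites.
- pushbar (a joint): advance of the toothed bar with sleeve and foot towards the bush block, m: 0 fully back, 0.060 at most. It starts 0 to 0.012 out. A friction brake keeps it where it is when the trigger is let go, but holds only about 13 N: pressed harder (foot more than about 9 mm in) it slips back on release, to 6 to 9 mm.
- foot (a joint): how far the sprung pressure foot (15 mm disc on a rod) is pressed into the orange sleeve, m: 0 free, 0.020 all the way in; spring 1.5 N per mm. Half way, 0.010, is the right pressure.
- foot_face (a point): centre of the pressure foot's front face (jig x = 0, z = 46 mm; jig y = -9 mm with the bar fully back and the foot free).
- glue_bottle: white glue bottle with an orange nozzle, 64 mm across, 172 mm tall, standing loose beyond the bin. Origin: centre of its underside, z up.
- pendant (a point): underside of a power outlet box that hangs over the bench, fixed and solid: 80 (x) x 100 (y) x 170 mm, its bottom about 0.48 m above the bench; this point is the middle of its bottom. Keep the arm clear of it.

How it is judged:
On the way, in this order (a step that is already met when the one before it is completed fails the run):
1. the blank is lifted clear of the bin (height (world z) of blank above 0.07 m and contact force between the fingers and blank above 0.5 N), for 0.1 s.
2. the blank lies let go on the bed, lengthwise, in front of the bush block (z of blank in the frame of stop_face between -0.004 and 0.004 m and x of blank in the frame of stop_face between -0.01 and 0.01 m and angle between the y axis of blank and the y axis of jig, either way round below 0.2 rad and y of blank in the frame of stop_face below 0.085 m and contact force between the fingers and blank below 0.1 N), for 0.2 s.
3. squeezing the trigger has brought the foot against the blank (value of joint foot above 0.002 m and contact force between the fingers and trigger above 1 N and contact force between the fingers and blank below 0.1 N), for 0.1 s.
At the end, for the whole second after the job is handed in: The blank lies flat on the bed, home against the bush block (within 3 mm), centred within 4 mm and square within 0.05 rad, at rest and not touched by the robot; the pressure foot is 7.5 to 12.5 mm into its sleeve and the fingers still press the trigger with more than 2 N (y of blank in the frame of stop_face between 0.042 and 0.048 m and x of blank in the frame of stop_face between -0.004 and 0.004 m and z of blank in the frame of stop_face between -0.003 and 0.003 m and angle between the y axis of blank and the y axis of jig, either way round below 0.05 rad and value of joint foot between 0.0075 and 0.0125 m and contact force between the fingers and trigger above 2 N and contact force between each of the arm, the fingers and blank below 0.1 N and linear speed of blank below 0.01 m/s); the arm keeps its last pose, push and grip.
It fails at once if the pressure foot is driven more than three quarters of its 20 mm into the sleeve (15 mm) (value of joint foot above 0.015 m).
It fails at once if the glue bottle is knocked over (angle between glue_bottle's own z axis and vertical above 0.5 rad).
It also fails if it takes over 61 s, if anything falls off the work surface, if the arm or the gripper's body presses on something with over 40 N, if the wrist force passes 120 N, or if a joint passes its speed limit or range.

## Working session

There is one attempt and no reset: what is moved stays moved. The work goes in short steps, Python scripts to look and compute and a tool call to move; the robot and the scene stay as the last step left them, time stands still between calls to the robot, and variables do not carry over. Pictures are saved under pics/ and viewed, at most 10 in all, crops included, and the job is handed in when it is done.

Besides the shell and the picture viewer there is one more tool, called in YAML: its name, and indented under it one key for each argument. move_arm: Moves the arm, as the interface text tells. Its arguments: {"type":"object","properties":{"plan":{"type":"array","items":{"type":"object","properties":{"delta_pos":{"type":"array","items":{"type":"number"}},"turn":{"type":"array","items":{"type":"number"}},"fingers":{"type":"number"}}}},"force":{"type":"number"}},"required":["plan"]}

```bash
mkdir -p pics; cat > h.py <<'E'
import numpy as np, cv2
from workcell import get_obs, camera, hand_in, tip_reach
def cloud(c):
    v,u=np.mgrid[:384,:512]; z=c["range_z"].astype(float)
    P=np.stack([(u-c["cx"])*z/c["fx"],(v-c["cy"])*z/c["fy"],z],-1)
    return (P-c["t"])@c["R"]          # world
def ray(c,u,v,h):
    d=np.array([(u-c["cx"])/c["fx"],(v-c["cy"])/c["fy"],1.])@c["R"]; o=-c["R"].T@c["t"]
    return o+d*(h-o[2])/d[2]
def save(c,n): cv2.imwrite("pics/"+n,c["color"][:,:,::-1])
E
python3 - <<'E'
from h import *
o=get_obs(); print({k:np.round(v,3) for k,v in o.items()}, tip_reach)
for n in("top","side"):
    c=camera(n); save(c,n+"1.png"); print(n,-c["R"].T@c["t"],c["R"][2],c["fx"])
    np.savez(n+".npz",**c)
E
```

```text
{'clock': np.float64(0.0), 'joint_pos': array([-1.182,  0.333, -0.065,  1.461,  0.022,  1.35 , -0.088]), 'joint_velocities': array([ 0.   , -0.   ,  0.001, -0.002, -0.001, -0.001,  0.002]), 'tau': array([-1.0000e-03, -6.2544e+01,  4.9000e-02, -3.9161e+01,  1.6000e-02,
        1.0000e-02,  0.0000e+00]), 'position': array([0.25 , 0.572, 0.242]), 'ee_rot': array([ 0.204,  0.979, -0.001, -0.   ]), 'ft_force': array([0.217, 0.877, 0.219]), 'torque': array([-0.02 , -0.01 ,  0.009]), 'grasp_force': np.float64(0.0), 'grip_width': np.float64(0.998)} 0.011
top [ 0.48220249 -0.16106415  1.68861719] [ 0.08379738 -0.01702906 -0.9963373 ] 483.3009488643763
side [0.60310729 0.75325923 0.69363226] [ 0.00388331 -0.92146867 -0.38843328] 397.2271103492042
```

View pics/top1.png

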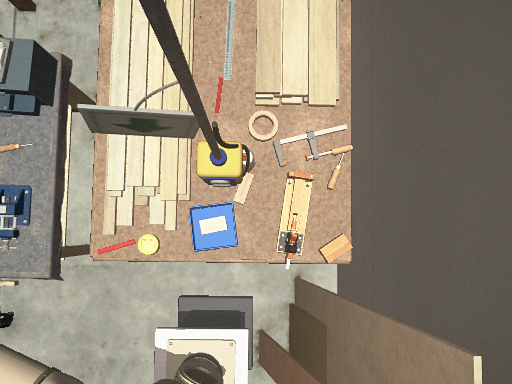

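View pics/side1.png

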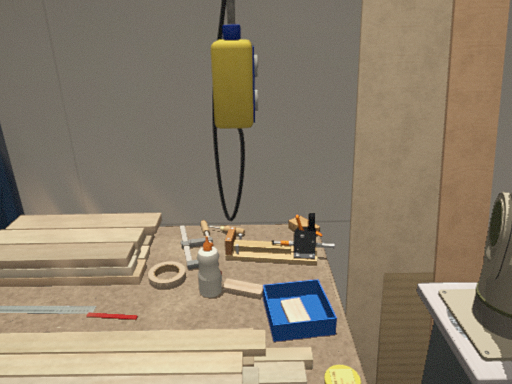

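The top view shows the blue bin at (214,227) with the blank at (213,225). The jig has its bush block at (299,175) and its handle at (291,243). The yellow pendant is at (222,162) and hides the bottle. In the side view the bottle is at (209,272), the bin at (298,312), and the jig runs from x = 230 to 330.

```bash
python3 - <<'E'
from h import *
t=dict(np.load("top.npz"));s=dict(np.load("side.npz"))
T=cloud(t);S=cloud(s)
a=cv2.resize(t["color"][160:275,185:315],None,fx=4.5,fy=4.5,interpolation=cv2.INTER_CUBIC)[:,:,::-1]
b=cv2.resize(s["color"][205:275,215:345],None,fx=4.5,fy=4.5,interpolation=cv2.INTER_CUBIC)[:,:,::-1]
cv2.imwrite("pics/crop1.png",cv2.resize(np.vstack([a,b]),None,fx=.72,fy=.72,interpolation=cv2.INTER_AREA))
def rect(c,P,m,name):
    n,l,st,_=cv2.connectedComponentsWithStats(m.astype(np.uint8))
    i=1+st[1:,4].argmax(); q=l==i; w=P[q]; 
    r=cv2.minAreaRect(np.argwhere(q)[:,::-1].astype(np.float32))
    print(name,st[i],"med",np.median(w,0).round(4),"min",np.percentile(w,2,axis=0).round(3),"max",np.percentile(w,98,axis=0).round(3))
    return r,q
for n,c,P in(("top",t,T),("side",s,S)):
    hsv=cv2.cvtColor(c["color"],cv2.COLOR_RGB2HSV);H,Sa,V=[hsv[...,i].astype(int) for i in range(3)]
    v,u=np.mgrid[:384,:512]
    box=(u>180)&(u<250)&(v>195)&(v<260) if n=="top" else (u>255)&(u<340)&(v>275)&(v<345)
    r,_=rect(c,P,(H>100)&(H<125)&(Sa>120)&box,n+" bin");
    r,q=rect(c,P,(H<40)&(V>150)&box&(P[...,0]>0.3),n+" blank")
    z=np.median(P[q][:,2]); bp=np.array([ray(c,*p,z)[:2] for p in cv2.boxPoints(r)]); print("blank corners",bp.round(4).tolist(),"c",bp.mean(0),z,[np.linalg.norm(bp[i]-bp[i-1]).round(4) for i in range(4)])
    rect(c,P,(H>20)&(H<32)&(Sa>150)&(V>120)&(P[...,2]>.4),n+" pendant")
    # jig
    jb=(P[...,1]<-0.28)&(P[...,1]>-.5)&(P[...,0]>.3)&(P[...,0]<.75)
    for lo,hi in((.012,.026),(.03,.045),(.06,.08),(.09,.105),(.125,.147),(.147,.165)):
        m=jb&(P[...,2]>lo)&(P[...,2]<hi); 
        if m.sum()>3: w=P[m]; print(n,"slab",lo,hi,m.sum(),np.median(w,0).round(4),np.percentile(w,2,axis=0).round(3),np.percentile(w,98,axis=0).round(3))
    bt=(P[...,1]<0.1)&(P[...,1]>-.25)&(P[...,0]>.45)&(P[...,0]<.8)&(P[...,2]>.06)&(P[...,2]<.2)
    if bt.sum()>5: w=P[bt];print("bottle",bt.sum(),np.median(w,0),w.min(0),w.max(0))
E
```

```text
top bin [ 191  202   47   49 1339] med [ 0.4784 -0.0386  0.0052] min [ 0.422 -0.111 -0.003] max [0.568 0.035 0.054]
top blank [ 181  196   69   64 2289] med [ 0.4822 -0.0664  0.0009] min [ 0.385 -0.158 -0.007] max [0.602 0.076 0.02 ]
blank corners [[0.6013, 0.0801], [0.6047, -0.1572], [0.386, -0.1604], [0.3832, 0.0744]] c [ 0.49378286 -0.04080088] 0.0008663450634550946 [np.float64(0.2182), np.float64(0.2374), np.float64(0.2187), np.float64(0.2348)]
top pendant [206 176   1   1   1] med [ 0.6005 -0.0645  0.6409] min [ 0.601 -0.064  0.641] max [ 0.601 -0.064  0.641]
top slab 0.012 0.026 983 [ 0.5854 -0.3416  0.0194] [ 0.41  -0.47   0.013] [ 0.743 -0.282  0.026]
top slab 0.03 0.045 951 [ 0.5046 -0.3395  0.037 ] [ 0.391 -0.494  0.03 ] [ 0.664 -0.292  0.044]
top slab 0.06 0.08 178 [ 0.6735 -0.3281  0.0705] [ 0.443 -0.374  0.061] [ 0.688 -0.286  0.078]
top slab 0.09 0.105 69 [ 0.4515 -0.2946  0.098 ] [ 0.412 -0.317  0.09 ] [ 0.477 -0.282  0.104]
top slab 0.125 0.147 38 [ 0.4652 -0.3003  0.1411] [ 0.418 -0.31   0.127] [ 0.475 -0.285  0.147]
top slab 0.147 0.165 42 [ 0.4306 -0.2986  0.1528] 
[... 760 characters left out ...]
 slab 0.012 0.026 582 [ 0.608  -0.2963  0.0182] [ 0.408 -0.47   0.013] [ 0.744 -0.281  0.026]
side slab 0.03 0.045 695 [ 0.5543 -0.3067  0.0367] [ 0.386 -0.485  0.031] [ 0.681 -0.282  0.045]
side slab 0.06 0.08 231 [ 0.6642 -0.2882  0.069 ] [ 0.421 -0.369  0.06 ] [ 0.689 -0.281  0.079]
side slab 0.09 0.105 105 [ 0.4483 -0.2857  0.0976] [ 0.418 -0.314  0.09 ] [ 0.472 -0.28   0.105]
side slab 0.125 0.147 76 [ 0.4379 -0.2868  0.1375] [ 0.423 -0.303  0.127] [ 0.478 -0.28   0.146]
side slab 0.147 0.165 24 [ 0.4305 -0.2898  0.1502] [ 0.422 -0.304  0.148] [ 0.44  -0.283  0.154]
bottle 1050 [ 0.71915889 -0.1139087   0.07963246] [ 0.4897344  -0.15673525  0.06005728] [0.799504   0.09999007 0.17190273]
```

View pics/crop1.png

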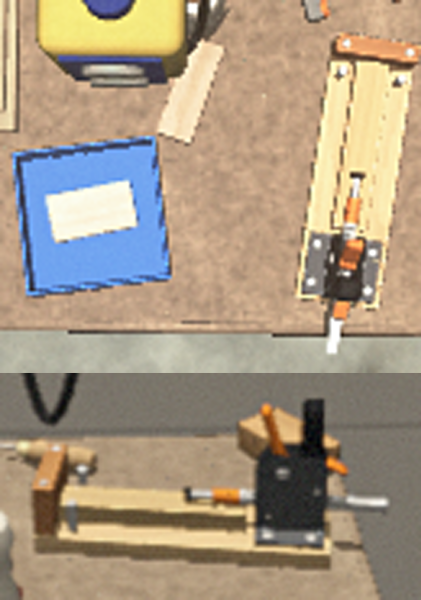

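The crop shows the blank lying flat and slightly tilted in the bin. The jig runs away from the robot, with the handle on the near side, the bush block at the far end, and the two pins at about (340,70) and (400,80). Next I measure precisely.

```bash
python3 - <<'E'
from h import *
C={n:dict(np.load(n+".npz")) for n in("top","side")}
def big(m,seed=None):
    n,l,st,ce=cv2.connectedComponentsWithStats(m.astype(np.uint8)); return l==1+st[1:,4].argmax()
for n,c in C.items():
    P=cloud(c); hsv=cv2.cvtColor(c["color"],cv2.COLOR_RGB2HSV).astype(int); H,Sa,V=hsv[...,0],hsv[...,1],hsv[...,2]
    v,u=np.mgrid[:384,:512]
    inb=(P[...,0]>.425)&(P[...,0]<.57)&(P[...,1]>-.11)&(P[...,1]<.04)
    q=big(inb&(Sa<110)&(V>150)&(H<45)); z=np.median(P[q][:,2])
    for h in (z,.020):
        r=cv2.minAreaRect(np.argwhere(q)[:,::-1].astype(np.float32)); bp=np.array([ray(c,*p,h)[:2] for p in cv2.boxPoints(r)])
        pts=np.array([ray(c,x,y,h)[:2] for y,x in np.argwhere(q)]); m=pts.mean(0); w,e=np.linalg.eigh(np.cov((pts-m).T))
        print(n,"blank",q.sum(),"z",z.round(4),"mean",m.round(4),"long ang",np.degrees(np.arctan2(e[1,1],e[0,1])).round(1),"size",np.sqrt(12*w).round(4))
    # jig
    jb=(P[...,1]<-0.2)&(P[...,1]>-.5)&(P[...,0]>.3)&(P[...,0]<.75)&(P[...,2]>.010)&(P[...,2]<.17)
    J=big(jb); w=P[J]; lowm=w[(w[:,2]<.024)]
    r=cv2.minAreaRect(lowm[:,:2].astype(np.float32)); print(n,"jig base rect",r)
    red=(H<14)&(Sa>110)&J&(P[...,0]>.62)
    for nm,m in(("blocktop",J&(P[...,2]>.06)&(P[...,0]>.62)),("block red",red),("handletop",J&(P[...,2]>.145)&(V<80)),
      ("trigger",J&(H<16)&(Sa>150)&(P[...,2]>.11)&(P[...,0]<.55)),("sleeve",J&(H<16)&(Sa>150)&(P[...,2]<.07)&(P[...,0]<.6)&(P[...,0]>.45)),
      ("bed",J&(np.abs(P[...,2]-.038)<.005)&(Sa>40)&(V>140)&(H>14)&(P[...,0]>.54)&(P[...,0]<.65))):
        if m.sum()<3: print(nm,m.sum());continue
        m=big(m); a=P[m]; g=a[:,:2]-a[:,:2].mean(0); ww,e=np.linalg.eigh(np.cov(g.T))
        print(n,nm,m.sum(),"mean",a.mean(0).round(4),"min",a.min(0).round(3),"max",a.max(0).round(3),"ang",np.degrees(np.arctan2(e[1,1],e[0,1])).round(1))
    yel=(H>18)&(H<34)&(Sa>140)&(P[...,2]>.45); a=P[yel]; print("pendant",np.percentile(a,[1,50,99],axis=0).round(3).tolist() if len(a) else 0)
    b=(P[...,2]>.07)&(P[...,2]<.18)&(P[...,0]>.55)&(P[...,0]<.72)&(P[...,1]>-.2)&(P[...,1]<.06); a=P[b]; print("bottle",len(a),np.percentile(a,[2,50,98],axis=0).round(3).tolist() if len(a) else 0)
E
```

```text
top blank 367 z 0.02 mean [ 0.5022 -0.0343] long ang 101.8 size [0.0494 0.0888]
top blank 367 z 0.02 mean [ 0.5022 -0.0343] long ang 101.8 size [0.0494 0.0888]
top jig base rect ((0.5445107221603394, -0.3142280578613281), (0.09040036797523499, 0.274488627910614), 82.00719451904297)
top blocktop 162 mean [ 0.675  -0.3324  0.0703] min [ 0.66  -0.376  0.06 ] max [ 0.69  -0.288  0.08 ] ang 81.8
top block red 148 mean [ 0.6736 -0.3321  0.0649] min [ 0.66  -0.376  0.012] max [ 0.69  -0.288  0.079] ang 81.9
top handletop 43 mean [ 0.4296 -0.2974  0.1526] min [ 0.421 -0.309  0.145] max [ 0.44  -0.286  0.161] ang 93.8
top trigger 24 mean [ 0.4663 -0.3022  0.1318] min [ 0.458 -0.31   0.11 ] max [ 0.475 -0.295  0.144] ang -155.1
top sleeve 12 mean [ 0.5084 -0.3044  0.053 ] min [ 0.498 -0.307  0.045] max [ 0.518 -0.301  0.062] ang 169.9
top bed 273 mean [ 0.5978 -0.3217  0.0384] min [ 0.542 -0.346  0.033] max [ 0.65  -0.298  0.043] ang 170.9
pendant [[0.6, -0.14, 0.639], [0.615, -0.11, 0.646], [0.676, -0.044, 0.65]]
bottle 63 [[0.695, -0.169, 0.072], [0.711, -0.143, 0.128], [0.719, -0.136, 0.159
[... 420 characters left out ...]
d 63 mean [ 0.6764 -0.2965  0.0449] min [ 0.662 -0.363  0.022] max [ 0.689 -0.281  0.067] ang 74.0
side handletop 29 mean [ 0.4302 -0.2892  0.1493] min [ 0.421 -0.304  0.145] max [ 0.441 -0.282  0.154] ang 58.8
side trigger 33 mean [ 0.4684 -0.2939  0.1267] min [ 0.461 -0.305  0.112] max [ 0.476 -0.287  0.141] ang -139.7
side sleeve 20 mean [ 0.507  -0.3005  0.0466] min [ 0.497 -0.304  0.041] max [ 0.518 -0.295  0.05 ] ang 168.8
side bed 209 mean [ 0.5972 -0.3175  0.0374] min [ 0.542 -0.344  0.034] max [ 0.649 -0.294  0.04 ] ang 169.2
pendant [[0.601, -0.069, 0.486], [0.639, -0.04, 0.573], [0.678, -0.036, 0.65]]
bottle 248 [[0.699, -0.147, 0.072], [0.71, -0.122, 0.113], [0.719, -0.11, 0.15]]
```

```bash
cat >> h.py <<'E'
from scipy.spatial.transform import Rotation as Ro
D=np.array([.990,-.141,0]); JX=np.array([.141,.990,0]); STOP=np.array([.6657,-.3310,.038])   # D = jig -y
def go(p,head):
    """print delta/turn in the tool frame for TCP target p, tool y at world heading (deg), pointing down"""
    o=get_obs(); R=Ro.from_quat(o["ee_rot"]); best=None
    for hd in(head,head+180):
        a=np.radians(hd); y=np.array([np.cos(a),np.sin(a),0]); z=np.array([0,0,-1.]); T=Ro.from_matrix(np.stack([np.cross(y,z),y,z],1))
        rv=(R.inv()*T).as_rotvec(); best=rv if best is None or np.linalg.norm(rv)<np.linalg.norm(best) else best
    print("clock",o["clock"].round(2),"pos",o["position"].round(4),"F",o["ft_force"].round(1),"j7",o["joint_pos"][6].round(2),"delta",R.inv().apply(np.array(p)-o["position"]).round(4),"turn",best.round(3))
E
python3 - <<'E'
from h import *
go([.5025,-.034,.12],12)
for n in("top","side"):
    c=dict(np.load(n+".npz")); P=cloud(c); V=c["color"].max(2); 
    # along the clamp centre line at z=.046: brightness profile from y_stop .13 to .10
    pr=[]
    for s in np.arange(.15,.085,-.003):
        X=STOP-D*s; X[2]=.050; q=c["R"]@X+c["t"]; u,v=c["fx"]*q[0]/q[2]+c["cx"],c["fy"]*q[1]/q[2]+c["cy"]
        pr.append((round(s,3),cv2.getRectSubPix(c["color"],(1,1),(u,v))[0,0].tolist()))
    print(n,pr)
E
```

```text
Traceback (most recent call last):
  File "h.py", line 19, in go
    print("clock",o["clock"].round(2),"pos",o["position"].round(4),"F",o["ft_force"].round(1),"j7",o["joint_pos"][6].round(2),"delta",R.inv().apply(np.array(p)-o["position"]).round(4),"turn",best.round(3))
                  ^^^^^^^^^^^^^^^^
AttributeError: 'float' object has no attribute 'round'
```

```bash
sed -i 's/o\["clock"\].round(2)/round(float(o["clock"]),2)/' h.py
python3 - <<'E'
from h import *
go([.5025,-.034,.12],12)
for n in("top","side"):
    c=dict(np.load(n+".npz")); pr=[]
    for s in np.arange(.15,.085,-.003):
        X=STOP-D*s; X[2]=.050; q=c["R"]@X+c["t"]; u,v=c["fx"]*q[0]/q[2]+c["cx"],c["fy"]*q[1]/q[2]+c["cy"]
        pr.append((round(s,3),cv2.getRectSubPix(c["color"],(1,1),(u,v))[0,0].tolist()))
    print(n,pr)
E
```

```text
clock 0.1 pos [0.25   0.5725 0.2416] F [-0.7  0.4 -0.3] j7 -0.09 delta [-0.4741 -0.4545  0.1222] turn [-0.001  0.001  0.95 ]
top [(np.float64(0.15), [253, 196, 114]), (np.float64(0.147), [240, 217, 179]), (np.float64(0.144), [243, 242, 241]), (np.float64(0.141), [252, 250, 248]), (np.float64(0.138), [244, 239, 232]), (np.float64(0.135), [239, 233, 227]), (np.float64(0.132), [243, 238, 235]), (np.float64(0.129), [248, 245, 245]), (np.float64(0.126), [132, 125, 123]), (np.float64(0.123), [94, 77, 65]), (np.float64(0.12), [171, 150, 110]), (np.float64(0.117), [254, 232, 166]), (np.float64(0.114), [251, 225, 162]), (np.float64(0.111), [249, 223, 159]), (np.float64(0.108), [249, 222, 158]), (np.float64(0.105), [249, 224, 160]), (np.float64(0.102), [249, 224, 161]), (np.float64(0.099), [249, 225, 161]), (np.float64(0.096), [249, 226, 162]), (np.float64(0.093), [249, 225, 161]), (np.float64(0.09), [249, 224, 161]), (np.float64(0.087), [249, 225, 162])]
side [(np.float64(0.15), [240, 162, 72]), (np.float64(0.147), [221, 167, 118]), (np.float64(0.144), [203, 182, 162]), (np.float64(0.141), [198, 184, 170]), (np.float64(0.138), [195, 182, 166]), (np.float64(0.135), [196, 184, 166]), (np.float64(0.132), [198, 184, 167]), (np.float64(0.129), [186, 171, 153]), (np.float64(0.126), [122, 113, 98]), (np.float64(0.123), [86, 76, 64]), (np.float64(0.12), [120, 104, 81]), (np.float64(0.117), [169, 146, 114]), (np.float64(0.114), [187, 162, 128]), (np.float64(0.111), [185, 160, 129]), (np.float64(0.108), [184, 159, 128]), (np.float64(0.105), [183, 158, 128]), (np.float64(0.102), [184, 161, 129]), (np.float64(0.099), [185, 162, 129]), (np.float64(0.096), [184, 158, 128]), (np.float64(0.093), [184, 160, 130]), (np.float64(0.09), [186, 164, 128]), (np.float64(0.087), [184, 158, 124])]
```

move_arm:
  plan:
    - {"delta_pos": [-0.04,-0.038,0.01],"turn": [0,0,0.08],"fingers": 0}
    - {"delta_pos": [-0.08,-0.076,0.02],"turn": [0,0,0.16],"fingers": 0}
    - {"delta_pos": [-0.12,-0.114,0.03],"turn": [0,0,0.24],"fingers": 0}
    - {"delta_pos": [-0.16,-0.152,0.04],"turn": [0,0,0.32],"fingers": 0}
    - {"delta_pos": [-0.2,-0.19,0.05],"turn": [0,0,0.4],"fingers": 0}
    - {"delta_pos": [-0.24,-0.228,0.06],"turn": [0,0,0.48],"fingers": 0}
    - {"delta_pos": [-0.28,-0.266,0.07],"turn": [0,0,0.56],"fingers": 0}
    - {"delta_pos": [-0.32,-0.304,0.08],"turn": [0,0,0.64],"fingers": 0}
    - {"delta_pos": [-0.36,-0.342,0.09],"turn": [0,0,0.72],"fingers": 0}
    - {"delta_pos": [-0.4,-0.38,0.1],"turn": [0,0,0.8],"fingers": 0}
    - {"delta_pos": [-0.44,-0.42,0.11],"turn": [0,0,0.88],"fingers": 0}
    - {"delta_pos": [-0.474,-0.4545,0.122],"turn": [0,0,0.95],"fingers": 0}
  force: 30

```text
clock: 1.6
position: [0.5031, -0.0355, 0.1201]
ee_rot: [0.631, 0.776, 0.0, 0.0]
ft_force: [0.6, 1.0, 0.3]
grip_width: 0.993
grasp_force: 0.0
```

```bash
python3 -c "
from h import *
go([.5025,-.034,.025],12)"
```

```text
clock 1.6 pos [ 0.5031 -0.0355  0.1201] F [0.6 1.  0.3] j7 0.28 delta [ 0.0016 -0.0003  0.0951] turn [ 0.     0.    -0.003]
```

move_arm:
  plan:
    - {"delta_pos": [0.0015,0,0.05],"turn": [0,0,0],"fingers": 0.1}
    - {"delta_pos": [0.0015,0,0.08],"turn": [0,0,0],"fingers": 0.1}
    - {"delta_pos": [0.0015,0,0.098],"turn": [0,0,0],"fingers": 0.1}
    - {"delta_pos": [0.0015,0,0.098],"turn": [0,0,0],"fingers": 0.3}
    - {"delta_pos": [0.0015,0,0.098],"turn": [0,0,0],"fingers": 0.6}
    - {"delta_pos": [0.0015,0,0.098],"turn": [0,0,0],"fingers": 0.6}
    - {"delta_pos": [0.0015,0,0.098],"turn": [0,0,0],"fingers": 0.6}
    - {"delta_pos": [0.0015,0,0.098],"turn": [0,0,0],"fingers": 0.6}
    - {"delta_pos": [0.0015,0,0.098],"turn": [0,0,0],"fingers": 0.6}
  force: 30

```text
clock: 2.72
position: [0.5031, -0.0318, 0.0233]
ee_rot: [0.629, 0.777, 0.001, 0.0]
ft_force: [-0.5, 0.6, 7.9]
grip_width: 0.568
grasp_force: 31.8
```

```bash
python3 -c "
from h import *
go([.5025,-.034,.13],12)"
```

```text
clock 2.73 pos [ 0.5031 -0.0318  0.0233] F [-0.5  0.6  7.9] j7 0.36 delta [-0.002  -0.0009 -0.1067] turn [ 0.002 -0.    -0.   ]
```

move_arm:
  plan:
    - {"delta_pos": [0,0,-0.02],"turn": [0,0,0],"fingers": 0.6}
    - {"delta_pos": [0,0,-0.06],"turn": [0,0,0],"fingers": 0.6}
    - {"delta_pos": [0,0,-0.11],"turn": [0,0,0],"fingers": 0.6}
    - {"delta_pos": [0,0,-0.13],"turn": [0,0,0],"fingers": 0.6}
    - {"delta_pos": [0,0,-0.13],"turn": [0,0,0],"fingers": 0.6}

```text
clock: 3.35
position: [0.5032, -0.0318, 0.1538]
ee_rot: [0.629, 0.777, 0.001, 0.001]
ft_force: [-0.4, 0.0, -0.6]
grip_width: 0.572
grasp_force: 31.3
```

```bash
python3 - <<'E'
from h import *
p=STOP-D*.068; print(p)
print(go([p[0]-.05,p[1],.15],81.9))
c=camera("side");P=cloud(c);save(c,"lift.png")
b=(np.abs(P[...,0]-.503)<.08)&(np.abs(P[...,1]+.03)<.09)&(P[...,2]>.06)
hsv=cv2.cvtColor(c["color"],cv2.COLOR_RGB2HSV).astype(int)
m=b&(hsv[...,1]<110)&(hsv[...,2]>160)&(hsv[...,0]<45);a=P[m];print(m.sum(),np.percentile(a,[2,50,98],axis=0).round(3).tolist())
E
```

```text
[ 0.59838  -0.321412  0.038   ]
clock 3.35 pos [ 0.5032 -0.0318  0.1538] F [-0.4  0.  -0.6] j7 0.25 delta [-0.2926 -0.016   0.0037] turn [ 0.003  0.002 -1.22 ]
None
812 [[0.424, -0.074, 0.151], [0.467, -0.009, 0.55], [0.543, 0.017, 0.573]]
```

move_arm:
  plan:
    - {"delta_pos": [-0.04,-0.01,0],"turn": [0,0,-0.16],"fingers": 0.6}
    - {"delta_pos": [-0.08,-0.016,0],"turn": [0,0,-0.32],"fingers": 0.6}
    - {"delta_pos": [-0.12,-0.016,0],"turn": [0,0,-0.48],"fingers": 0.6}
    - {"delta_pos": [-0.16,-0.016,0],"turn": [0,0,-0.64],"fingers": 0.6}
    - {"delta_pos": [-0.2,-0.016,0.003],"turn": [0,0,-0.8],"fingers": 0.6}
    - {"delta_pos": [-0.24,-0.016,0.003],"turn": [0,0,-0.95],"fingers": 0.6}
    - {"delta_pos": [-0.27,-0.016,0.003],"turn": [0,0,-1.1],"fingers": 0.6}
    - {"delta_pos": [-0.2926,-0.016,0.0037],"turn": [0.003,0.002,-1.22],"fingers": 0.6}
    - {"delta_pos": [-0.2926,-0.016,0.0037],"turn": [0.003,0.002,-1.22],"fingers": 0.6}
    - {"delta_pos": [-0.2926,-0.016,0.0037],"turn": [0.003,0.002,-1.22],"fingers": 0.6}

```text
clock: 4.65
position: [0.547, -0.3205, 0.1473]
ee_rot: [0.072, 0.997, 0.0, -0.002]
ft_force: [0.8, 0.6, -1.5]
grip_width: 0.569
grasp_force: 31.3
```

```bash
python3 - <<'E'
from h import *
p=STOP-D*.068
go([p[0],p[1],.085],81.9)
for n in("top","side"): c=camera(n); save(c,n+"2.png"); np.savez(n+"2.npz",**c)
t=cv2.imread("pics/top2.png")[150:270,225:345]; s=cv2.imread("pics/side2.png")[150:290,205:345]
cv2.imwrite("pics/crop2.png",np.hstack([cv2.resize(t,(400,400)),cv2.resize(s,(400,400))]))
E
```

```text
clock 4.65 pos [ 0.547  -0.3205  0.1473] F [ 0.8  0.6 -1.5] j7 2.05 delta [-0.0513  0.0065  0.062 ] turn [-0.    -0.005 -0.002]
```

View pics/crop2.png

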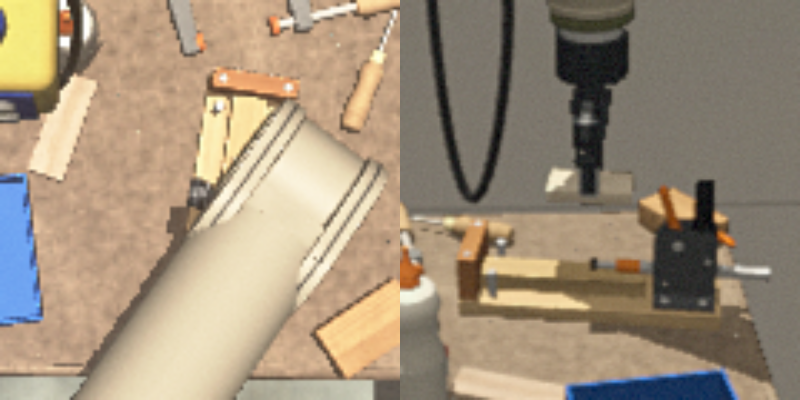

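The top crop shows the arm hiding most of the jig. In the side crop the blank is held level at (590,185), above the bed.

```bash
python3 - <<'E'
from h import *
c=dict(np.load("side2.npz"));P=cloud(c)
tcp=np.array([.547,-.3205,.1473])
g=(np.abs(P[...,0]-.547)<.08)&(np.abs(P[...,1]+.3205)<.07)&(P[...,2]>.10)&(P[...,2]<.15)
a=P[g]-tcp; 
for n,v in(("D",a@D),("JX",a@JX),("z",P[g][:,2])): print(n,np.percentile(v,[0,1,5,50,95,99,100]).round(4))
top=a[(P[g][:,2]>.1)]; 
V=c["color"][g].max(1); w=a[V>140]; print(len(w)); 
for n,v in(("D",w@D),("JX",w@JX),("z",w[:,2])): print(n,np.percentile(v,[0,1,5,50,95,99,100]).round(4))
E
```

```text
D [-0.0816 -0.0814 -0.078  -0.0105  0.041   0.0443  0.0458]
JX [-0.0275 -0.0255 -0.0199  0.0179  0.0298  0.0346  0.0387]
z [0.1034 0.1163 0.1283 0.1415 0.1448 0.1481 0.1487]
168
D [-0.0805 -0.0782 -0.075  -0.0138  0.0426  0.0448  0.0458]
JX [-0.0275 -0.0267 -0.0199  0.0069  0.0251  0.0264  0.028 ]
z [-0.0305 -0.0249 -0.0071 -0.0043 -0.0026 -0.0019 -0.0015]
```

move_arm:
  plan:
    - {"delta_pos": [-0.03,0.004,0.0],"turn": [0,-0.005,0],"fingers": 0.6}
    - {"delta_pos": [-0.051,0.0065,0.02],"turn": [0,-0.005,0],"fingers": 0.6}
    - {"delta_pos": [-0.051,0.0065,0.05],"turn": [0,-0.005,0],"fingers": 0.6}
    - {"delta_pos": [-0.051,0.0065,0.075],"turn": [0,-0.005,0],"fingers": 0.6}
    - {"delta_pos": [-0.051,0.0065,0.083],"turn": [0,-0.005,0],"fingers": 0.6}
    - {"delta_pos": [-0.051,0.0065,0.083],"turn": [0,-0.005,0],"fingers": 0.6}

```text
clock: 5.5
position: [0.5986, -0.3219, 0.0656]
ee_rot: [0.071, 0.997, -0.001, 0.001]
ft_force: [-0.3, 0.4, -0.2]
grip_width: 0.568
grasp_force: 31.3
```

```bash
python3 - <<'E'
from h import *
p=STOP-D*.068
go([p[0],p[1],.057],81.9)
o=get_obs()["position"]; print("ystop",(STOP-o)@D,"x",(o-STOP)@JX)
for n in("top","side"): c=camera(n); save(c,n+"3.png"); np.savez(n+"3.npz",**c)
t=cv2.imread("pics/top3.png")[150:270,225:345]; s=cv2.imread("pics/side3.png")[205:275,220:320]
cv2.imwrite("pics/crop3.png",np.hstack([cv2.resize(t,(350,420)),cv2.resize(s,(600,420))])[:,:800] if 0 else np.hstack([cv2.resize(t,(240,392)),cv2.resize(s,(560,392))]))
E
```

```text
clock 5.5 pos [ 0.5986 -0.3219  0.0656] F [-0.3  0.4 -0.2] j7 2.06 delta [0.0003 0.0004 0.0086] turn [-0.001  0.002 -0.   ]
ystop 0.06771434629348981 x -0.00042568625852493387
```

View pics/crop3.png

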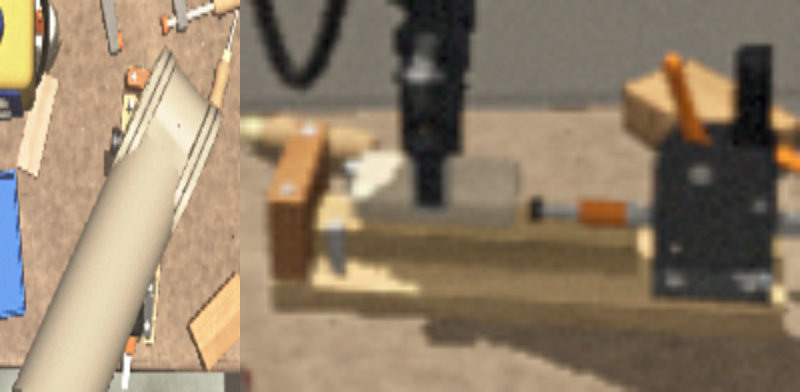

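The side crop shows the blank just above the bed, with its back edge about 5 mm ahead of the foot at (535,208) and its front edge at the pins.

move_arm:
  plan:
    - {"delta_pos": [0,0.0004,0.004],"turn": [0,0,0],"fingers": 0.6}
    - {"delta_pos": [0,0.0004,0.0075],"turn": [0,0,0],"fingers": 0.6}
    - {"delta_pos": [0,0.0004,0.008],"turn": [0,0,0],"fingers": 0.6}
    - {"delta_pos": [-0.003,0.0004,0.008],"turn": [0,0,0],"fingers": 0.6}
    - {"delta_pos": [-0.006,0.0004,0.008],"turn": [0,0,0],"fingers": 0.6}

```text
clock: 6.22
position: [0.6044, -0.3228, 0.0574]
ee_rot: [0.071, 0.997, -0.001, 0.001]
ft_force: [-6.0, 2.2, 4.6]
grip_width: 0.574
grasp_force: 31.8
```

```bash
python3 - <<'E'
from h import *
go([0,0,0],81.9)
F=get_obs()["ft_force"]; print("F along D",F@D,"JX",F@JX,get_obs()["torque"])
o=get_obs()["position"]; print("ystop",(STOP-o)@D,"x",(o-STOP)@JX)
E
```

```text
clock 6.22 pos [ 0.6044 -0.3228  0.0574] F [-6.   2.2  4.6] j7 2.06 delta [0.6441 0.2342 0.0565] turn [-0.001  0.001 -0.   ]
F along D -6.265324922998724 JX 1.3093839202475877 [0.62287548 1.35823687 0.02615   ]
ystop 0.06180774848309576 x -0.0005216678760391769
```

move_arm:
  plan:
    - {"delta_pos": [-0.002,0,-0.0005],"turn": [0,0,0],"fingers": 0.6}
    - {"delta_pos": [-0.005,0,-0.0005],"turn": [0,0,0],"fingers": 0.6}

```text
clock: 6.48
position: [0.6098, -0.3232, 0.0578]
ee_rot: [0.071, 0.997, -0.0, 0.001]
ft_force: [-1.5, 2.3, -1.0]
grip_width: 0.568
grasp_force: 31.3
```

```bash
python3 - <<'E'
from h import *
o=get_obs();F=o["ft_force"]; print("F along D",F@D,"JX",F@JX,F[2])
o=o["position"]; print("ystop",(STOP-o)@D,"x",(o-STOP)@JX,o[2])
for n in("top","side"): c=camera(n); save(c,n+"4.png"); np.savez(n+"4.npz",**c)
s=cv2.imread("pics/side4.png")[205:275,220:320]
cv2.imwrite("pics/crop4.png",cv2.resize(s,(800,560),interpolation=cv2.INTER_CUBIC))
E
```

```text
F along D -1.7865437504489763 JX 2.049513670458788 -0.981182451228773
ystop 0.05645610143977093 x -0.00014408041748889978 0.0577501473512655
```

View pics/crop4.png

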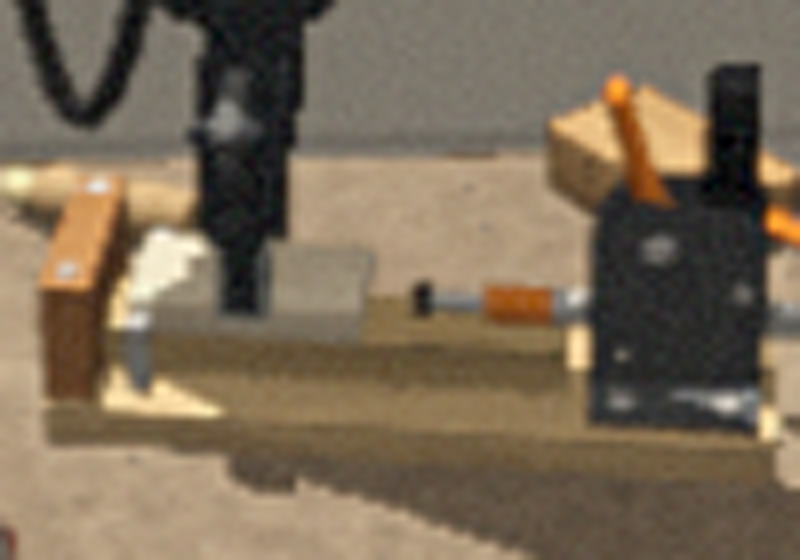

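The blank sits flat between the pins. I push it nearly home, release it and rise.

move_arm:
  plan:
    - {"delta_pos": [-0.004,0,0],"turn": [0,0,0],"fingers": 0.6}
    - {"delta_pos": [-0.0085,0,0],"turn": [0,0,0],"fingers": 0.6}
    - {"delta_pos": [-0.0085,0,0],"turn": [0,0,0],"fingers": 0.6}
    - {"delta_pos": [-0.0085,0,0],"turn": [0,0,0],"fingers": 0.2}
    - {"delta_pos": [-0.0085,0,0],"turn": [0,0,0],"fingers": 0.2}
    - {"delta_pos": [-0.0085,0,0],"turn": [0,0,0],"fingers": 0.2}
    - {"delta_pos": [-0.0085,0,-0.03],"turn": [0,0,0],"fingers": 0.2}
    - {"delta_pos": [-0.0085,0,-0.08],"turn": [0,0,0],"fingers": 0.0}
    - {"delta_pos": [-0.0085,0,-0.14],"turn": [0,0,0],"fingers": 0.0}
    - {"delta_pos": [-0.0085,0,-0.15],"turn": [0,0,0],"fingers": 0.0}

```text
clock: 7.82
position: [0.619, -0.326, 0.2134]
ee_rot: [0.071, 0.997, -0.002, 0.005]
ft_force: [0.4, 0.4, -0.4]
grip_width: 0.996
grasp_force: 0.0
```

```bash
python3 - <<'E'
from h import *
# centre between trigger front (jig y 56) and handle back (115) -> 85.5 ; stop at -135
p=STOP-D*(.135+.0855); print(p)
go([p[0],p[1],.215],-8.1)
c=camera("side"); P=cloud(c); save(c,"side5.png"); hsv=cv2.cvtColor(c["color"],cv2.COLOR_RGB2HSV).astype(int)
Q=P-STOP; y=-(Q@D); x=Q@JX; m=(y>-.01)&(y<.14)&(np.abs(x)<.035)&(np.abs(P[...,2]-.054)<.004)
print(m.sum(),np.percentile(y[m],[1,99]),np.percentile(x[m],[1,50,99]),np.median(P[m][:,2]))
E
```

```text
[ 0.447405  -0.2999095  0.038    ]
clock 7.83 pos [ 0.619  -0.326   0.2134] F [ 0.4  0.4 -0.4] j7 2.01 delta [ 0.1736  0.0015 -0.0032] turn [0.005 0.01  1.57 ]
271 [-0.00136746  0.12483778] [-0.02351491  0.00365514  0.03290374] 0.052421474467609315
```

move_arm:
  plan:
    - {"delta_pos": [0.02,0,0],"turn": [0,0,0.17],"fingers": 0}
    - {"delta_pos": [0.04,0,0],"turn": [0,0,0.34],"fingers": 0}
    - {"delta_pos": [0.06,0,0],"turn": [0,0,0.51],"fingers": 0}
    - {"delta_pos": [0.08,0,0],"turn": [0,0,0.68],"fingers": 0}
    - {"delta_pos": [0.1,0,0],"turn": [0,0,0.85],"fingers": 0}
    - {"delta_pos": [0.12,0,0],"turn": [0,0,1.02],"fingers": 0}
    - {"delta_pos": [0.14,0,0],"turn": [0,0,1.19],"fingers": 0}
    - {"delta_pos": [0.155,0,0],"turn": [0,0,1.36],"fingers": 0}
    - {"delta_pos": [0.1736,0.0015,0],"turn": [0.005,0.01,1.5],"fingers": 0}
    - {"delta_pos": [0.1736,0.0015,0],"turn": [0.005,0.01,1.57],"fingers": 0}
    - {"delta_pos": [0.1736,0.0015,0],"turn": [0.005,0.01,1.57],"fingers": 0}

```text
clock: 9.25
position: [0.4455, -0.2981, 0.2066]
ee_rot: [0.755, 0.656, -0.002, -0.004]
ft_force: [0.4, 0.1, 0.2]
grip_width: 1.0
grasp_force: 0.0
```

```bash
python3 - <<'E'
from h import *
p=STOP-D*(.135+.0855)
go([p[0],p[1],.128],-8.1); print(Ro.from_quat(get_obs()["ee_rot"]).as_matrix().round(3).tolist())
for n in("top","side"):
    c=camera(n); P=cloud(c); save(c,n+"6.png"); hsv=cv2.cvtColor(c["color"],cv2.COLOR_RGB2HSV).astype(int)
    Q=P-STOP; y=-(Q@D); x=Q@JX
    m=(y>-.01)&(y<.14)&(np.abs(x)<.04)&(np.abs(P[...,2]-.054)<.006)&(hsv[...,1]<100)
    pts=np.array([ray(c,u,v,.054) for v,u in np.argwhere(m)])-STOP; q=np.stack([pts@JX,-(pts@D)],1).astype(np.float32)
    print(n,m.sum(),q.mean(0),cv2.minAreaRect(q),np.percentile(q,[1,99],axis=0).tolist())
s=cv2.imread("pics/side6.png")[205:275,220:320]; t=cv2.imread("pics/top6.png")[160:260,260:340]
cv2.imwrite("pics/crop6.png",np.hstack([cv2.resize(t,(320,400),interpolation=cv2.INTER_CUBIC),cv2.resize(s,(480,400),interpolation=cv2.INTER_CUBIC)]))
E
```

```text
clock 9.25 pos [ 0.4455 -0.2981  0.2066] F [0.4 0.1 0.2] j7 0.51 delta [-0.0017  0.0028  0.0786] turn [-0.009 -0.002  0.001]
[[0.14, 0.99, -0.009], [0.99, -0.14, 0.004], [0.002, -0.009, -1.0]]
top 379 [-0.00172728  0.04958532] ((-0.00995631143450737, 0.06741654127836227), (0.07121990621089935, 0.13608120381832123), 11.267600059509277) [[-0.028894119895994663, 0.004158360734581947], [0.032468264326453194, 0.13169789850711822]]
side 282 [0.00803903 0.04984782] ((0.0056424979120492935, 0.06922156363725662), (0.06591595709323883, 0.13549301028251648), 6.133513450622559) [[-0.020632202420383692, 0.0036231144168414175], [0.03857114516198635, 0.12613898694515227]]
```

View pics/crop6.png

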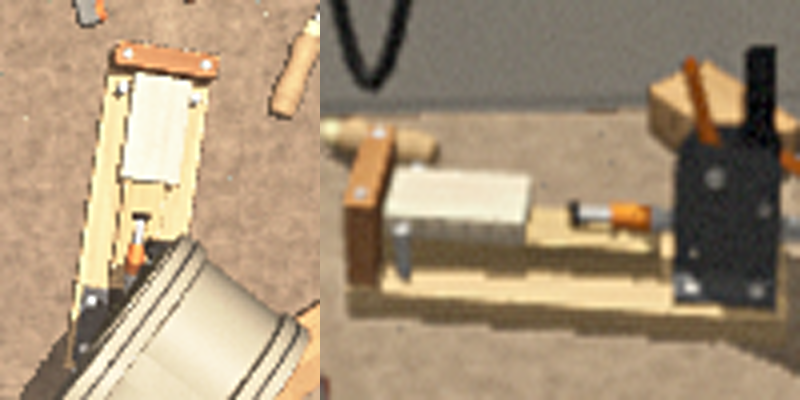

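The crops show the blank flat between the pins and nearly home, with the foot about 25 mm behind it. Next I descend over the handle and trigger.

move_arm:
  plan:
    - {"delta_pos": [-0.0017,0.0028,0.01],"turn": [-0.009,-0.002,0],"fingers": 0}
    - {"delta_pos": [-0.0017,0.0028,0.04],"turn": [-0.009,-0.002,0],"fingers": 0}
    - {"delta_pos": [-0.0017,0.0028,0.077],"turn": [-0.009,-0.002,0],"fingers": 0}
    - {"delta_pos": [-0.0017,0.0028,0.077],"turn": [-0.009,-0.002,0],"fingers": 0.25}
    - {"delta_pos": [-0.0017,0.0028,0.077],"turn": [-0.009,-0.002,0],"fingers": 0.3}
    - {"delta_pos": [-0.0017,0.0028,0.077],"turn": [-0.009,-0.002,0],"fingers": 0.3}
  force: 40

```text
clock: 10.1
position: [0.4487, -0.3008, 0.1318]
ee_rot: [0.755, 0.656, 0.001, 0.001]
ft_force: [1.8, -0.8, -2.2]
grip_width: 0.698
grasp_force: 0.8
```

```bash
cat >> h.py <<'E'
def st():
    o=get_obs();F=o["ft_force"];p=o["position"]; gw=float(o["grip_width"])
    y=(STOP-p)@D-.135; print("t",round(float(o["clock"]),2),"jig y %.4f x %.4f z %.4f"%(y,(p-STOP)@JX,p[2]),"F +y %.1f x %.1f z %.1f"%(-F@D,F@JX,F[2]),"gw %.3f op %.4f grip %.1f"%(gw,gw*.085,o["grasp_force"]))
def foot(tag):
    """positions (mm from the stop face) of dark foot front / sleeve front in side view, on the clamp axis"""
    c=camera("side"); save(c,tag+".png"); out=[]
    for s in np.arange(.145,.075,-.001):
        X=STOP-D*s; X[2]=.050; q=c["R"]@X+c["t"]; u,v=c["fx"]*q[0]/q[2]+c["cx"],c["fy"]*q[1]/q[2]+c["cy"]
        out.append((s,*cv2.getRectSubPix(c["color"],(1,1),(u,v))[0,0].astype(int)))
    a=np.array(out); V=a[:,1:].max(1); sat=V-a[:,1:].min(1); ora=a[sat>95,0]
    print("dark",(a[V<125,0]*1000).round().astype(int).tolist(),"orange",(ora*1000).round().astype(int).tolist())
E
python3 -c "
from h import *
st();foot('f0')"
```

```text
t 10.1 jig y 0.0841 x -0.0007 z 0.1318 F +y -1.9 x -0.5 z -2.2 gw 0.698 op 0.0593 grip 0.8
dark [126, 125, 124, 123, 122, 121, 120] orange []
```

move_arm:
  plan:
    - {"delta_pos": [0,-0.003,0],"turn": [0,0,0],"fingers": 0.37}
    - {"delta_pos": [0,-0.006,0],"turn": [0,0,0],"fingers": 0.44}
    - {"delta_pos": [0,-0.0085,0],"turn": [0,0,0],"fingers": 0.5}
    - {"delta_pos": [0,-0.011,0],"turn": [0,0,0],"fingers": 0.56}
    - {"delta_pos": [0,-0.011,0],"turn": [0,0,0],"fingers": 0.56}

```text
clock: 10.78
position: [0.4379, -0.2999, 0.1332]
ee_rot: [0.755, 0.655, 0.002, 0.002]
ft_force: [-4.7, 1.0, 19.1]
grip_width: 0.443
grasp_force: 15.1
```

```bash
python3 -c "
from h import *
st();foot('f1')"
```

```text
t 10.78 jig y 0.0949 x -0.0013 z 0.1332 F +y 4.8 x 0.3 z 19.1 gw 0.443 op 0.0377 grip 15.1
dark [116, 115, 114, 113, 112] orange [145, 144, 143, 142, 141, 140, 139, 138]
```

move_arm:
  plan:
    - {"delta_pos": [0,0.006,0.001],"turn": [0,0,0],"fingers": 0.4}
    - {"delta_pos": [0,0.011,0],"turn": [0,0,0],"fingers": 0.26}
    - {"delta_pos": [0,0.011,0],"turn": [0,0,0],"fingers": 0.26}
    - {"delta_pos": [0,0.0075,-0.001],"turn": [0,0,0],"fingers": 0.38}
    - {"delta_pos": [0,0.0035,-0.002],"turn": [0,0,0],"fingers": 0.48}
    - {"delta_pos": [0,0,-0.003],"turn": [0,0,0],"fingers": 0.56}
    - {"delta_pos": [0,0,-0.003],"turn": [0,0,0],"fingers": 0.56}

```text
clock: 11.7
position: [0.4379, -0.2992, 0.1347]
ee_rot: [0.755, 0.656, 0.001, 0.002]
ft_force: [1.1, 0.4, 8.5]
grip_width: 0.444
grasp_force: 11.1
```

```bash
python3 -c "
from h import *
st();foot('f2')"
```

```text
t 11.7 jig y 0.0950 x -0.0006 z 0.1347 F +y -1.1 x 0.5 z 8.5 gw 0.444 op 0.0377 grip 11.1
dark [106, 105, 104, 103, 102] orange [145, 144, 143, 142, 141, 140, 139, 138, 137, 136, 135, 134, 133, 132, 131, 130, 129]
```

move_arm:
  plan:
    - {"delta_pos": [0,0.006,0.001],"turn": [0,0,0],"fingers": 0.4}
    - {"delta_pos": [0,0.011,0.003],"turn": [0,0,0],"fingers": 0.26}
    - {"delta_pos": [0,0.011,0.003],"turn": [0,0,0],"fingers": 0.26}
    - {"delta_pos": [0,0.0075,0.002],"turn": [0,0,0],"fingers": 0.38}
    - {"delta_pos": [0,0.0035,0.001],"turn": [0,0,0],"fingers": 0.48}
    - {"delta_pos": [0,0,-0.001],"turn": [0,0,0],"fingers": 0.56}
    - {"delta_pos": [0,0,-0.001],"turn": [0,0,0],"fingers": 0.56}

```text
clock: 12.62
position: [0.4379, -0.299, 0.1352]
ee_rot: [0.755, 0.656, 0.001, 0.002]
ft_force: [3.1, -1.1, 2.4]
grip_width: 0.444
grasp_force: 9.2
```

```bash
python3 -c "
from h import *
st();foot('f3')"
```

```text
t 12.62 jig y 0.0951 x -0.0005 z 0.1352 F +y -3.3 x -0.7 z 2.4 gw 0.444 op 0.0377 grip 9.2
dark [97, 96, 95, 94, 93] orange [144, 143, 142, 141, 140, 139, 138, 137, 136, 135, 134, 133, 132, 131, 130, 129, 128, 127, 126, 125, 124, 123, 122, 121, 120, 119]
```

move_arm:
  plan:
    - {"delta_pos": [0,0.006,0.001],"turn": [0,0,0],"fingers": 0.4}
    - {"delta_pos": [0,0.011,0.002],"turn": [0,0,0],"fingers": 0.26}
    - {"delta_pos": [0,0.011,0.002],"turn": [0,0,0],"fingers": 0.26}
    - {"delta_pos": [0,0.0075,0.002],"turn": [0,0,0],"fingers": 0.38}
    - {"delta_pos": [0,0.0035,0.001],"turn": [0,0,0],"fingers": 0.48}
    - {"delta_pos": [0,0,0],"turn": [0,0,0],"fingers": 0.56}
    - {"delta_pos": [0,0,0],"turn": [0,0,0],"fingers": 0.56}

```text
clock: 13.55
position: [0.438, -0.2993, 0.1359]
ee_rot: [0.755, 0.655, 0.001, 0.002]
ft_force: [1.6, 0.1, 10.5]
grip_width: 0.445
grasp_force: 16.3
```

```bash
python3 -c "
from h import *
st();foot('f4')"
```

```text
t 13.55 jig y 0.0949 x -0.0008 z 0.1359 F +y -1.6 x 0.3 z 10.5 gw 0.445 op 0.0378 grip 16.3
dark [95, 94, 93, 92, 91] orange [135, 134, 133, 132, 131, 130, 129, 128, 127, 126, 125, 124, 123, 122, 121, 120, 119, 118, 117, 116, 115, 114, 113, 112, 111, 110]
```

Foot force is building and the press is about 7.6 mm. I release and re-squeeze partially in small steps.

move_arm:
  plan:
    - {"delta_pos": [0,0.006,0.001],"turn": [0,0,0],"fingers": 0.4}
    - {"delta_pos": [0,0.011,0.002],"turn": [0,0,0],"fingers": 0.26}
    - {"delta_pos": [0,0.011,0.002],"turn": [0,0,0],"fingers": 0.26}
    - {"delta_pos": [0,0.0102,0.002],"turn": [0,0,0],"fingers": 0.32}
    - {"delta_pos": [0,0.0092,0.002],"turn": [0,0,0],"fingers": 0.34}
    - {"delta_pos": [0,0.0092,0.002],"turn": [0,0,0],"fingers": 0.34}

```text
clock: 14.35
position: [0.4465, -0.3002, 0.133]
ee_rot: [0.755, 0.656, 0.001, 0.001]
ft_force: [4.2, -0.2, 2.2]
grip_width: 0.658
grasp_force: 1.7
```

```bash
cat >> h.py <<'E'
def sleeve():
    """sub-pixel foot front and sleeve front, mean of 3 side views"""
    r=[]
    for _ in range(3):
        c=camera("side"); S=np.arange(.145,.080,-.0005); B=[]
        for h in(.046,.049,.052):
            X=STOP-D*S[:,None]; X[:,2]=h; q=X@c["R"].T+c["t"]; u=c["fx"]*q[:,0]/q[:,2]+c["cx"]; v=c["fy"]*q[:,1]/q[:,2]+c["cy"]
            B.append(cv2.remap(c["color"],u.astype(np.float32)[:,None],v.astype(np.float32)[:,None],cv2.INTER_LINEAR)[:,0].astype(float))
        B=np.mean(B,0); sat=B[:,0]-B[:,2]; i=np.where(sat>70)[0].max(); V=B.max(1); j=V.argmin(); r.append((S[i]*1e3,S[j]*1e3,sat.max(),V.min()))
    print("sleeve front, foot dark centre",np.mean(r,0).round(2))
E
python3 -c "
from h import *
st();foot('f5');sleeve()"
```

```text
t 14.35 jig y 0.0863 x -0.0005 z 0.1330 F +y -4.2 x 0.4 z 2.2 gw 0.658 op 0.0559 grip 1.7
dark [95, 94, 93, 92, 91] orange [135, 134, 133, 132, 131, 130, 129, 128, 127, 126, 125, 124, 123, 122, 121, 120, 119, 118, 117, 116, 115, 114, 113, 112, 111]
sleeve front, foot dark centre [110.5   93.5  179.11  86.89]
```

move_arm:
  plan:
    - {"delta_pos": [0,-0.002,0],"turn": [0,0,0],"fingers": 0.37}
    - {"delta_pos": [0,-0.0025,0],"turn": [0,0,0],"fingers": 0.38}
    - {"delta_pos": [0,-0.0025,0],"turn": [0,0,0],"fingers": 0.38}

```text
clock: 14.92
position: [0.4442, -0.2998, 0.1328]
ee_rot: [0.755, 0.656, 0.001, 0.001]
ft_force: [5.5, -1.9, 3.2]
grip_width: 0.618
grasp_force: 2.9
```

```bash
python3 -c "
from h import *
st();sleeve()"
```

```text
t 14.93 jig y 0.0887 x -0.0003 z 0.1328 F +y -5.7 x -1.1 z 3.2 gw 0.618 op 0.0526 grip 2.9
sleeve front, foot dark centre [110.5   93.5  180.56  85.33]
```

move_arm:
  plan:
    - {"delta_pos": [0,-0.001,0],"turn": [0,0,0],"fingers": 0.4}
    - {"delta_pos": [0,-0.002,0],"turn": [0,0,0],"fingers": 0.42}
    - {"delta_pos": [0,-0.002,0],"turn": [0,0,0],"fingers": 0.42}

```text
clock: 15.45
position: [0.4438, -0.2998, 0.1337]
ee_rot: [0.755, 0.656, 0.002, 0.003]
ft_force: [9.6, -1.8, 4.3]
grip_width: 0.58
grasp_force: 7.8
```

```bash
python3 -c "
from h import *
st();sleeve()"
```

```text
t 15.45 jig y 0.0891 x -0.0004 z 0.1337 F +y -9.7 x -0.4 z 4.3 gw 0.580 op 0.0493 grip 7.8
sleeve front, foot dark centre [110.5   93.5  180.56  87.  ]
```

move_arm:
  plan:
    - {"delta_pos": [0,-0.0015,0],"turn": [0,0,0],"fingers": 0.43}
    - {"delta_pos": [0,-0.003,0],"turn": [0,0,0],"fingers": 0.45}
    - {"delta_pos": [0,-0.003,0],"turn": [0,0,0],"fingers": 0.45}

```text
clock: 15.98
position: [0.4422, -0.2996, 0.1345]
ee_rot: [0.755, 0.656, 0.002, 0.004]
ft_force: [13.0, -2.2, 7.5]
grip_width: 0.555
grasp_force: 7.0
```

```bash
python3 -c "
from h import *
st();sleeve()"
```

```text
t 15.97 jig y 0.0907 x -0.0004 z 0.1345 F +y -13.2 x -0.4 z 7.5 gw 0.555 op 0.0472 grip 7.0
sleeve front, foot dark centre [109.    93.5  176.33  83.89]
```

move_arm:
  plan:
    - {"delta_pos": [0,0,0],"turn": [0,0,0],"fingers": 0.47}
    - {"delta_pos": [0,-0.0005,0],"turn": [0,0,0],"fingers": 0.485}
    - {"delta_pos": [0,-0.0005,0],"turn": [0,0,0],"fingers": 0.485}

```text
clock: 16.5
position: [0.4411, -0.2995, 0.1347]
ee_rot: [0.755, 0.656, 0.002, 0.003]
ft_force: [8.8, 0.7, 15.6]
grip_width: 0.519
grasp_force: 11.4
```

```bash
python3 -c "
from h import *
st();sleeve();foot('f6')"
```

```text
t 16.5 jig y 0.0918 x -0.0005 z 0.1347 F +y -8.6 x 1.9 z 15.6 gw 0.519 op 0.0441 grip 11.4
sleeve front, foot dark centre [108.    93.5  176.67  84.11]
dark [95, 94, 93, 92, 91] orange [133, 132, 131, 130, 129, 128, 127, 126, 125, 124, 123, 122, 121, 120, 119, 118, 117, 116, 115, 114, 113, 112, 111, 110, 109]
```

```bash
python3 - <<'E'
from h import *
c=dict(np.load("side.npz")); S=np.arange(.160,.080,-.00025)
save(camera("side"),"f7.png")
for f in("side1","f0","f1","f2","f3","f4","f5","f6","f7"):
    im=cv2.imread(f"pics/{f}.png")[:,:,::-1].astype(np.float32); B=[]
    for h in(.044,.046,.048,.05):
        X=STOP-D*S[:,None]; X[:,2]=h; q=X@c["R"].T+c["t"]; u=c["fx"]*q[:,0]/q[:,2]+c["cx"]; v=c["fy"]*q[:,1]/q[:,2]+c["cy"]
        B.append(cv2.remap(im,u.astype(np.float32)[:,None],v.astype(np.float32)[:,None],cv2.INTER_LINEAR)[:,0])
    B=np.mean(B,0); r=(B[:,0]-B[:,2])/B[:,0]; V=B.max(1); out=[]
    for th in(.40,.5,.6):
        i=np.where(r>th)[0]; out.append(round(S[i.max()]*1e3,2) if len(i) else None)
    w=np.clip(135-V,0,None)*(S<.13); print(f,"sleeve edge",out,"foot centroid",((w*S).sum()/max(w.sum(),1)*1e3).round(2))
E
```

```text
side1 sleeve edge [np.float64(147.0), np.float64(148.0), np.float64(148.75)] foot centroid 123.33
f0 sleeve edge [np.float64(118.5), np.float64(148.0), np.float64(149.0)] foot centroid 123.29
f1 sleeve edge [np.float64(137.75), np.float64(138.5), np.float64(139.5)] foot centroid 114.23
f2 sleeve edge [np.float64(128.25), np.float64(129.25), np.float64(130.0)] foot centroid 104.11
f3 sleeve edge [np.float64(118.75), np.float64(119.75), np.float64(120.75)] foot centroid 94.79
f4 sleeve edge [np.float64(110.0), np.float64(110.75), np.float64(111.5)] foot centroid 92.64
f5 sleeve edge [np.float64(110.75), np.float64(111.75), np.float64(112.5)] foot centroid 92.75
f6 sleeve edge [np.float64(108.5), np.float64(109.5), np.float64(110.75)] foot centroid 92.59
f7 sleeve edge [np.float64(108.5), np.float64(109.5), np.float64(110.75)] foot centroid 92.57
```

Press is about 7.9 mm from the calibrated gap between sleeve and foot. I add about 2 mm more.

move_arm:
  plan:
    - {"delta_pos": [0,-0.001,0],"turn": [0,0,0],"fingers": 0.51}
    - {"delta_pos": [0,-0.0015,0],"turn": [0,0,0],"fingers": 0.535}
    - {"delta_pos": [0,-0.0015,0],"turn": [0,0,0],"fingers": 0.535}
    - {"delta_pos": [0,-0.0015,0],"turn": [0,0,0],"fingers": 0.535}

```text
clock: 17.25
position: [0.4392, -0.2993, 0.1351]
ee_rot: [0.755, 0.656, 0.002, 0.003]
ft_force: [3.8, 2.4, 22.7]
grip_width: 0.474
grasp_force: 19.1
```

```bash
cat > m.py <<'E'
from h import *
st(); c=camera("side"); save(c,"f8.png"); S=np.arange(.160,.080,-.00025); im=c["color"].astype(np.float32); B=[]
for h in(.044,.046,.048,.05):
    X=STOP-D*S[:,None]; X[:,2]=h; q=X@c["R"].T+c["t"]; u=c["fx"]*q[:,0]/q[:,2]+c["cx"]; v=c["fy"]*q[:,1]/q[:,2]+c["cy"]
    B.append(cv2.remap(im,u.astype(np.float32)[:,None],v.astype(np.float32)[:,None],cv2.INTER_LINEAR)[:,0])
B=np.mean(B,0); r=(B[:,0]-B[:,2])/B[:,0]; w=np.clip(135-B.max(1),0,None)*(S<.13); e=S[r>.5].min()*1e3; f=(w*S).sum()/w.sum()*1e3
print("sleeve",e,"foot",f,"press",24.8-(e-f))
c=camera("top"); save(c,"t8.png"); P=cloud(c); hsv=cv2.cvtColor(c["color"],cv2.COLOR_RGB2HSV).astype(int)
Q=P-STOP; y=-(Q@D); x=Q@JX; m=(y>0)&(y<.1)&(np.abs(x)<.03)&(np.abs(P[...,2]-.054)<.007)&(hsv[...,1]<70)
pts=np.array([ray(c,u,v,.054) for v,u in np.argwhere(m)])-STOP; q=np.stack([pts@JX,-(pts@D)],1); g=q-q.mean(0); W,E=np.linalg.eigh(np.cov(g.T)); print("blank",m.sum(),q.mean(0).round(4),np.sqrt(12*W).round(4),"skew deg",np.degrees(np.arctan2(E[0,1],E[1,1])).round(2))
E
python3 m.py; python3 -c "
import cv2,numpy as np
s=cv2.imread('pics/f8.png')[205:275,220:320]; t=cv2.imread('pics/t8.png')[160:260,260:340]
cv2.imwrite('pics/crop8.png',np.hstack([cv2.resize(t,(320,400),interpolation=cv2.INTER_CUBIC),cv2.resize(s,(480,400),interpolation=cv2.INTER_CUBIC)]))"
```

```text
t 17.25 jig y 0.0937 x -0.0006 z 0.1351 F +y -3.4 x 2.9 z 22.7 gw 0.474 op 0.0403 grip 19.1
sleeve 107.49999999999996 foot 92.59732352576698 press 9.897323525767025
blank 351 [-0.0022  0.0459] [0.0498 0.0894] skew deg -1.52
```

View pics/crop8.png

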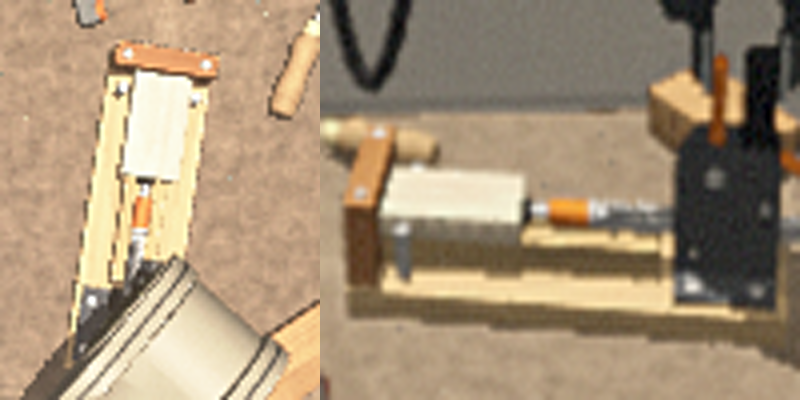

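The crops show the blank home against the block between the pins, the foot pressed on its end, and the trigger squeezed. I check that it holds steady.

move_arm:
  plan:
    - {"delta_pos": [0,0,0],"turn": [0,0,0],"fingers": 0.535}
    - {"delta_pos": [0,0,0],"turn": [0,0,0],"fingers": 0.535}
    - {"delta_pos": [0,0,0],"turn": [0,0,0],"fingers": 0.535}
    - {"delta_pos": [0,0,0],"turn": [0,0,0],"fingers": 0.535}

```text
clock: 17.85
position: [0.4392, -0.2993, 0.1351]
ee_rot: [0.755, 0.656, 0.002, 0.003]
ft_force: [3.7, 2.0, 23.6]
grip_width: 0.47
grasp_force: 19.1
```

```bash
python3 m.py && python3 -c "
from workcell import hand_in
print(hand_in())"
```

```text
t 17.85 jig y 0.0937 x -0.0006 z 0.1351 F +y -3.4 x 2.5 z 23.6 gw 0.470 op 0.0399 grip 19.1
sleeve 107.49999999999996 foot 92.57540565159749 press 9.875405651597536
blank 355 [-0.0018  0.0459] [0.05 0.09] skew deg 0.0
the job is handed in; nothing more can be done
None
```

The job is handed in at about 18 s: by camera, the blank lies home against the bush block, the foot is about 9.9 mm into its sleeve and the trigger is held squeezed at about 19 N; the judge's result was not shown.

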